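# Take the left-hand-threaded spinner nut off a storeroom fan

### The arm

A 6-joint arm with a two-finger parallel gripper is mounted at the origin on the work surface. World frame = base frame: x ahead of the robot, y to its left, z up, the work surface at z = 0. Lengths are in m, angles in rad, forces in N, time in s.
With the tool pointing down it reaches from about 0.3 to 0.775 m from the base axis. Payload 14.6 kg.
Tool frame: the origin (TCP) lies at the very end of the fingers, on their centre line; the grasp point (between the pads) lies 19 mm behind it; z points along the fingers, y is the direction in which the jaws open and shut (so a half turn about z gives the same grasp; the last joint's range is limited). The gripper opens to 94 mm and grips with 3 to 60 N. Pads are 16 mm wide; open, the fingers measure 119 mm over their backs; the gripper's body (75 mm by 177 mm) begins 78 mm behind the grasp point.
Start: joints at [1.126, 0.3, 1.521, -0, 1.321, -0.067], TCP at [0.203, 0.511, 0.205] pointing down, gripper open.
Joint ranges: [-3.03, 3.03], [-0.79, 2.21], [0.23, 2.52], [-1.04, 4.18], [0, 3.07], [-2.55, 2.55]. Speed limits (rad/s): [2.22, 2.22, 2.57, 3.14, 3.14, 3.14].

### API

Orientations are given as [roll, pitch, yaw] about the fixed x, y, z axes, in that order (R = Rz(yaw) Ry(pitch) Rx(roll)).
In Python, from station import status, camera, ctrl gives the robot as it stands. The module is installed in compiled form; this text tells all that it offers.
- The arm moves only by the shell command python3 -m jog 'ROWS' [FORCE]. ROWS is JSON, a list of rows, each a list of 7 numbers: the shift along the tool's x, y, z each as a share of 1000 mm, from -1 to 1, then the turn, a rotation vector about the tool's x, y, z each as a share of pi/2 rad, from -1 to 1, then the opening, from -1 (shut) to 1 (fully open), so that 0 is half open. A call has 1 to 20 rows; each row is the pose to reach, as a shift and turn from the pose measured when the call began, along the tool's axes at that moment; what a row does not reach only later rows make up. A row lasts 1/10 s, in which the tool goes at most 50 mm and 8.59 degrees, less where a joint would pass 70% of its speed; a pose out of reach is approached as far as the arm can. A call with a number of a shift or a turn outside -1 to 1 is refused whole. A call with a gripper value outside its range is refused whole. The fingers move at their own pace and stop on an object; FORCE is the grip in N (left out, the last holds). Time passes only in rows, so rows that repeat a pose let the fingers close. It gives the time, the measured TCP pose, the force and the opening at its end, in the units of the state.
- status.get_obs(): the state, without advancing time (a new reading comes with each control period).
- camera(name): name is "scene" or "top" or "wrist"; returns a dict with "image" (400x640x3 uint8, red, green, blue), "fx", "fy", "cx", "cy" (pixels), "world_from_camera" (4x4, takes a point from camera to world coordinates). Camera axes: x right, y down, z forward; pixel columns grow to the right and rows downward; lengths in m; the calibration is good to about 2 mm. A picture is of the moment at which its call begins. There is no depth.
- ctrl.hand_in(): hands the job in, once; it reports no verdict.
The state is a dict: "time_s": time; "qpos": joint angles; "joint_vel": joint speeds; "tau": joint torques, N m; "ee_pos": TCP position; "eef_rot": TCP orientation; "force": force on the tool from outside, world axes, zero at the start; "moment": the same for the moment, N m; "grip_width": finger opening in m.
Only numpy, scipy, OpenCV 4.12 (cv2) and the standard library are available. Lean on these libraries where they do the work, as an engineer would, in place of code of your own. Each camera call takes 0.05 s, during which the arm holds its last target.

### The job

Unscrew the orange nut that holds the blades of the desk fan - its thread is left-handed, so it comes undone clockwise - without forcing it, and stand it upright, open end down, in the free, felt-lined cell of the green crate. Set it down rather than dropping it, and leave the three jars standing where they are.

Things in the scene. Friction and masses are not known exactly. Their poses are not given: they have to be found in the camera images.
- nut: Orange hex spinner nut, 60 g, 38 mm across flats (44 over corners), 49 mm tall, blind bore 38 mm deep. Origin: centre of its open underside; z: along its axis to the domed end. Flats are 44 mm high; their normals lie at 0, 60, 120... degrees from its x. Starts screwed fully down, underside on the blade hub. Friction holds it wherever it is let go on the thread.
- spindle: Fixed steel spindle inside the nut, 35 mm long, 26 mm over the thread. Origin: its foot on the hub's face, 170 mm above the table; z: outward, leaning 35 degrees from vertical. Left-hand thread, lead 22 mm a turn, play 3 mm axial, 1.5 mm sideways: clockwise seen from the dome raises the nut; it lets go after 180 to 230 degrees, then pulls straight off along the axis.
- fan: White desk fan, front guard off, fixed. Origin: on the table straight below the spindle's foot; the spindle leans to its -x. Blade hub 54 mm across, its face at the spindle's foot; five grey blades reach 90 mm from the axis, 5 to 22 mm below that face; wire rear guard of radius 106 mm behind them, motor and base behind and below.
- crate: Green plastic crate, fixed, 197 x 197 mm, 45 mm high, walls and cross divider 5 mm, floor 5 mm thick: four cells of 91 mm square centred 47 mm from the crate's centre along its x and y. Origin: centre of its underside.
- pad: Grey felt pad 84 x 84 x 3 mm, fixed on the floor of the free cell (which cell varies). Origin: centre of its underside; top 8 mm above the table; sides along the crate's.
- jar_red: Amber jar with a red lid, 52 mm across, 62 mm tall, standing in another cell. Origin: centre of its underside.
- jar_white: The same with a white lid.
- jar_black: The same with a black lid.
Not all that is in view belongs to the job. Leave any pink or purple look-alike of the nut alone. What is shaped like the jar_white but turquoise is not meant.

How it is judged:
On the way, in this order (a step that is already met when the one before it is completed fails the run):
1. the nut is partly unscrewed: raised 5 to 20 mm on the spindle and still in line with it (z of nut in the frame of spindle between 0.005 and 0.02 m and angle between the z axis of nut and the z axis of spindle, either way round below 0.25 rad), for 0.1 s.
2. the nut is clear of the spindle (distance between nut and spindle above 0.045 m), for 0.1 s.
At the end, for the whole second after the job is handed in: The nut stands at rest, open end down and within 0.2 rad of upright, on the floor of the felt-lined cell (within 40 mm of the pad's centre, underside less than 14 mm above the crate's underside), let go, and the jars stand upright in their places (horizontal distance between nut and pad below 0.04 m and z of nut in the frame of crate below 0.014 m and angle between each of nut, jar_red, jar_white, jar_black's own z axis and vertical below 0.2 rad and linear speed of nut below 0.02 m/s and contact force between the fingers and nut below 0.1 N); the robot touches nothing.
It fails at once if a jar is moved more than 20 mm (distance of any of jar_red, jar_white, jar_black from where it was at the start of the episode above 0.02 m).
It fails at once if the nut is forced against the fan (over 80 N) (contact force between nut and fan above 80 N).
It fails at once if the nut is dropped: falls faster than 0.7 m/s with no finger on it (linear speed of nut above 0.7 m/s and contact force between the fingers and nut below 0.05 N).
It also fails if it takes over 64 s, if anything falls off the work surface, if the arm or the gripper's body presses on something with over 40 N, if the wrist force passes 120 N, or if a joint passes its speed limit or range.

## Working session

There is one attempt and no reset: what is moved stays moved. The work goes in short steps, Python scripts to look and compute and a shell command to move; the robot and the scene stay as the last step left them, time stands still between calls to the robot, and variables do not carry over. Pictures are saved under pics/ and viewed, and the job is handed in when it is done.

```bash
mkdir -p pics; python3 - <<'E'
from station import status,camera
import cv2,numpy as np
for n in ["scene","top","wrist"]:
    c=camera(n); cv2.imwrite(f"pics/{n}0.png",c["image"][:,:,::-1])
    np.savez(f"pics/{n}0.npz",**c)
    print(n,c["fx"],c["fy"],c["cx"],c["cy"]);print(np.round(c["world_from_camera"],4))
print(status.get_obs())
E
```

```text
scene 361.88222947480926 361.88222947480926 318.07411449336513 201.56020920415378
[[ 0.1458  0.686  -0.7129  1.0895]
 [ 0.9892 -0.0886  0.1171 -0.1578]
 [ 0.0172 -0.7222 -0.6915  0.7099]
 [ 0.      0.      0.      1.    ]]
top 399.53767082728933 399.53767082728933 314.5773721625538 196.21280592995532
[[ 0.0189 -0.9854  0.169   0.3598]
 [-0.9993 -0.0241 -0.0289 -0.0586]
 [ 0.0325 -0.1683 -0.9852  1.0561]
 [ 0.      0.      0.      1.    ]]
wrist 339.9024212168223 339.9024212168223 319.78233190614054 198.48741468144834
[[ 3.683e-01  8.981e-01  2.405e-01  1.333e-01]
 [ 9.297e-01 -3.556e-01 -9.580e-02  5.379e-01]
 [-6.000e-04  2.589e-01 -9.659e-01  3.841e-01]
 [ 0.000e+00  0.000e+00  0.000e+00  1.000e+00]]
{'time_s': 0.15, 'qpos': array([ 1.12639501e+00,  3.00316829e-01,  1.52140066e+00, -1.90204165e-05,
        1.32070797e+00, -6.66185438e-02]), 'joint_vel': array([ 1.18210549e-05, -1.26288905e-03, -1.04698812e-03, -4.98040199e-04,
       -2.18207201e-03,  8.76524670e-04]), 'tau': array([-4.85278470e-04, -5.31964266e+01, -3.52817559e+01,  7.07942317e-02,
        2.36344157e-02, -5.88376110e-05]), 'ee_pos': array([0.20280943, 0.51104046, 0.20504729]), 'eef_rot': array([-3.14076047e+00, -3.70550402e-05,  2.76381458e+00]), 'force': array([ 0.36945572,  0.78919901, -0.08952095]), 'moment': array([ 0.02367308, -0.00119295,  0.0458507 ]), 'grip_width': 0.09402178251129877}
```

View pics/scene0.png

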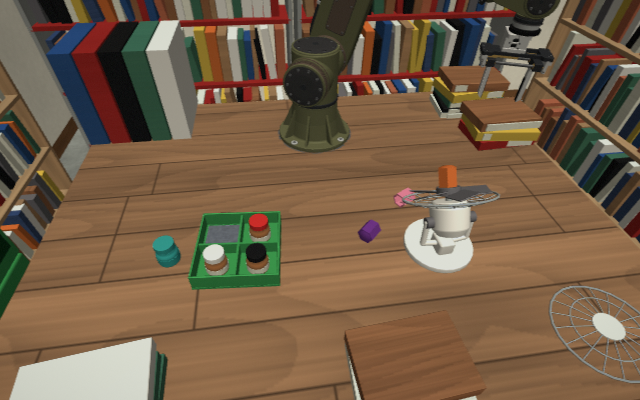

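View pics/top0.png

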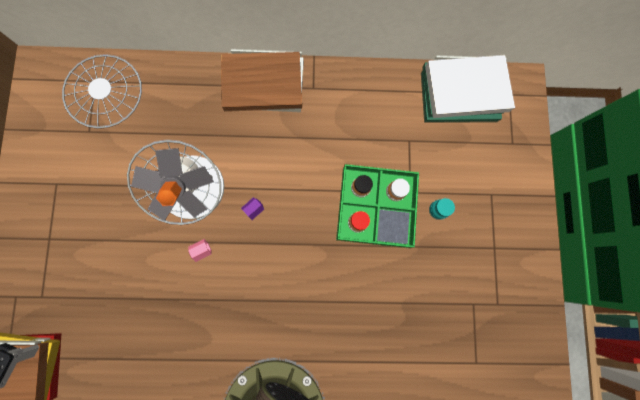

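View pics/wrist0.png

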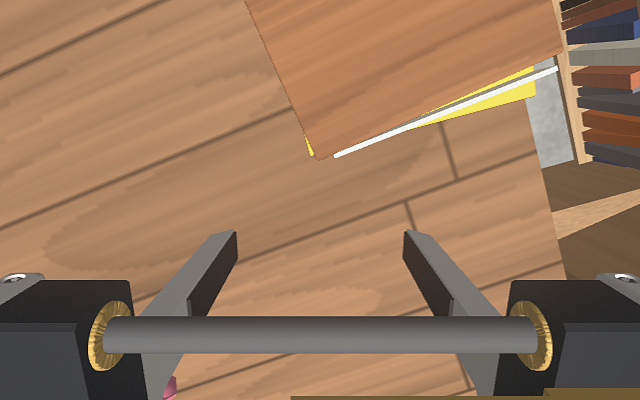

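```bash
python3 - <<'E'
import cv2,numpy as np
t=cv2.imread("pics/top0.png");s=cv2.imread("pics/scene0.png")
a=cv2.resize(t[130:240,110:270],None,fx=5,fy=5,interpolation=cv2.INTER_CUBIC)
cv2.imwrite("pics/ct.png",a)
b=cv2.resize(s[150:280,350:510],None,fx=4.5,fy=4.5,interpolation=cv2.INTER_CUBIC)
cv2.imwrite("pics/cs.png",b)
E
```

```text
(no output)
```

View pics/ct.png

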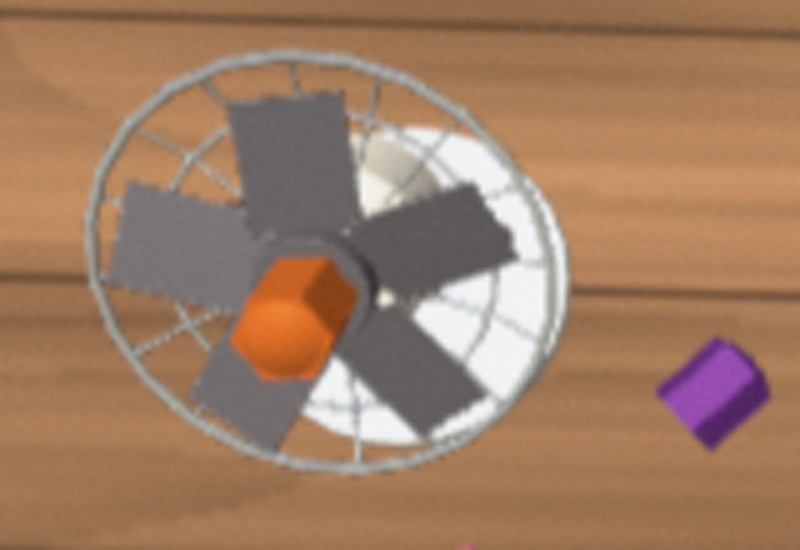

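View pics/cs.png

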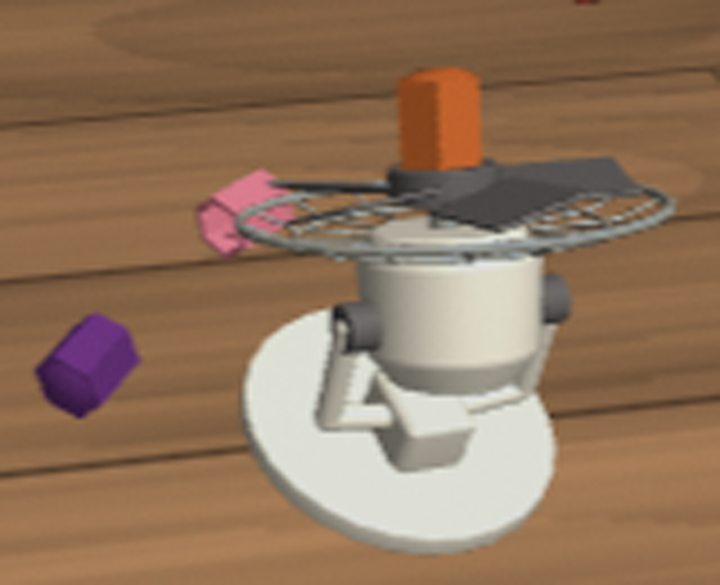

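```bash
cat > h.py <<'E'
import numpy as np,cv2
from scipy.spatial.transform import Rotation as R
def load(n): return dict(np.load(f"pics/{n}.npz"))
def ray(c,u,v):
    T=c["world_from_camera"]; d=T[:3,:3]@np.array([(u-c["cx"])/c["fx"],(v-c["cy"])/c["fy"],1.]); return T[:3,3],d/np.linalg.norm(d)
def tri(rs):
    A=np.zeros((3,3));b=np.zeros(3)
    for o,d in rs:
        P=np.eye(3)-np.outer(d,d);A+=P;b+=P@o
    x=np.linalg.solve(A,b); return x,[np.linalg.norm((np.eye(3)-np.outer(d,d))@(x-o)) for o,d in rs]
def onz(c,u,v,z):
    o,d=ray(c,u,v); return o+d*(z-o[2])/d[2]
def proj(c,p):
    T=np.linalg.inv(c["world_from_camera"]); q=T[:3,:3]@np.asarray(p)+T[:3,3]; return np.array([c["fx"]*q[0]/q[2]+c["cx"],c["fy"]*q[1]/q[2]+c["cy"]]),q[2]
def mask(c,kind):
    h=cv2.cvtColor(c["image"],cv2.COLOR_RGB2HSV)
    lo,hi={"orange":((5,190,110),(14,255,255)),"green":((55,120,50),(80,255,255)),"red":((0,200,110),(3,255,255))}[kind]
    m=cv2.inRange(h,lo,hi); return m
def big(m,k=1,near=None):
    n,l,s,ce=cv2.connectedComponentsWithStats(m)
    i=sorted(range(1,n),key=lambda i:-s[i,4])[:k]; return [(l==j,s[j],ce[j]) for j in i]
E
python3 - <<'E'
from h import *
t=load("top0");s=load("scene0")
for c,roi in((t,(150,240,120,230)),(s,(150,200,420,480))):
    m=mask(c,"orange"); z=np.zeros_like(m); z[roi[0]:roi[1],roi[2]:roi[3]]=m[roi[0]:roi[1],roi[2]:roi[3]]
    b=big(z,1)[0]; print(b[1],b[2]); ys,xs=np.nonzero(b[0]); 
    P=np.c_[xs,ys]-b[2]; w,v=np.linalg.eigh(P.T@P/len(P)); print(w,v[:,1]); c["cen"]=b[2];c["dir"]=v[:,1]
x,e=tri([ray(t,*t["cen"]),ray(s,*s["cen"])]); print("centre",x,e)
# dome/top estimates
x2,e=tri([ray(t,110+283/5,130+328/5),ray(s,350+440/4.5,150+74/4.5)]);print("dome",x2,e)
x3,e=tri([ray(t,110+315/5,130+275/5),ray(s,350+441/4.5,150+172/4.5)]);print("foot",x3,e)
d=x2-x3;print(np.linalg.norm(d),d/np.linalg.norm(d),np.degrees(np.arccos(d[2]/np.linalg.norm(d))),np.degrees(np.arctan2(d[1],d[0])))
n=np.cross(ray(s,*s["cen"])[1],ray(s,*(s["cen"]+s["dir"]*10))[1]);n/=np.linalg.norm(n)
nt=np.cross(ray(t,*t["cen"])[1],ray(t,110+315/5,130+275/5)[1])
a=np.cross(n,nt);a/=np.linalg.norm(a);print("axis planes",a)
for az in range(120,240,5):
    a=np.array([np.sin(.6109)*np.cos(np.radians(az)),np.sin(.6109)*np.sin(np.radians(az)),np.cos(.6109)]); print(az,round(a@n,4),end='; ')
# crate: ground plane pixels in top
g=mask(t,"green"); z=np.zeros_like(g); z[150:260,320:430]=g[150:260,320:430]
ys,xs=np.nonzero(z); r=cv2.minAreaRect(np.c_[xs,ys].astype(np.float32)); bx=cv2.boxPoints(r); print(r)
W=np.array([onz(t,u,v,.045) for u,v in bx]);print(np.round(W,4)); print("crate ctr",W.mean(0),np.linalg.norm(np.diff(W,axis=0),axis=1))
g=t["image"][215:240,382:406]; 
print("pad",onz(t,394,227,.008))
E
```

```text
[157 182  24  23 389] [168.48329049 193.12596401]
[23.81289126 41.03535848] [-0.58540513  0.81074092]
[439 165  17  23 351] [447.23931624 175.94017094]
[22.32052163 36.96050693] [0.02570124 0.99966967]
centre [0.50727092 0.23387181 0.18942236] [np.float64(0.0005685423172914535), np.float64(0.0005685423172914424)]
dome [0.49875492 0.23166028 0.21001871] [np.float64(0.0006439075120782828), np.float64(0.0006439075120783726)]
foot [0.52896245 0.23145832 0.17155815] [np.float64(0.0005317456170488263), np.float64(0.0005317456170487852)]
0.04890552783849603 [-0.6176711   0.00412955  0.78642568] 38.147270654378964 179.6169442918739
axis planes [ 0.88829318 -0.24262087 -0.38996198]
120 -0.5589; 125 -0.5197; 130 -0.4781; 135 -0.4346; 140 -0.3894; 145 -0.3429; 150 -0.2955; 155 -0.2475; 160 -0.1993; 165 -0.1512; 170 -0.1037; 175 -0.057; 180 -0.0115; 185 0.0324; 190 0.0743; 195 0.114; 200 0.1513; 205 0.1856; 210 0.2169; 215 0.2449; 220 0.2694; 225 0.2902; 230 0.307; 235 0.3199; ((378.6336669921875, 205.66336059570312), (77.81192016601562, 75.82183837890625), 5.710592269897461)
[[ 0.4236 -0.1449  0.045 ]
 [ 0.6202 -0.1627  0.045 ]
 [ 0.6049 -0.3661  0.045 ]
 [ 0.4082 -0.3417  0.045 ]]
crate ctr [ 0.51420435 -0.2538429   0.045     ] [0.19742628 0.20404202 0.19823883]
pad [ 0.46210166 -0.30105299  0.008     ]
```

```bash
cat >> h.py <<'E'
FOOT=np.array([.529,.2315,.1705]); AX=np.array([-np.sin(.6109),0,np.cos(.6109)])
def tgtR(az,a=None):
    a=AX if a is None else a
    e1=np.array([1,0,0])-a*a[0]; e1/=np.linalg.norm(e1); e2=np.cross(a,e1)
    y=np.cos(az)*e1+np.sin(az)*e2; z=-a; return np.c_[np.cross(y,z),y,z]
def move(o,p,Rt):
    R0=R.from_euler("xyz",o["eef_rot"]).as_matrix()
    sh=R0.T@(np.asarray(p)-o["ee_pos"]); rv=R.from_matrix(R0.T@Rt).as_rotvec()
    print("shift",np.round(sh,4),"turn",np.round(rv/(np.pi/2),4),"deg",np.degrees(np.linalg.norm(rv)))
E
python3 - <<'E'
from h import *
from station import status
o=status.get_obs()
for az in (60,90,120,150): move(o,FOOT+AX*.16,tgtR(np.radians(az)))
E
```

```text
shift [-0.321  -0.1734 -0.0964] turn [-0.1701 -0.3504  0.0901] deg 35.977075399929255
shift [-0.321  -0.1734 -0.0964] turn [-0.074  -0.3843 -0.2328] deg 40.98453963424022
shift [-0.321  -0.1734 -0.0964] turn [ 0.0288 -0.4012 -0.5552] deg 61.706271856364836
shift [-0.321  -0.1734 -0.0964] turn [ 0.1385 -0.3998 -0.8766] deg 87.60242500459809
```

```bash
python3 -m jog '[[-0.05,-0.03,-0.05,0,0,0,1],[-0.1,-0.06,-0.1,0,-0.05,0,1],[-0.321,-0.173,-0.096,-0.074,-0.384,-0.233,1],[-0.321,-0.173,-0.096,-0.074,-0.384,-0.233,1],[-0.321,-0.173,-0.096,-0.074,-0.384,-0.233,1],[-0.321,-0.173,-0.096,-0.074,-0.384,-0.233,1],[-0.321,-0.173,-0.096,-0.074,-0.384,-0.233,1],[-0.321,-0.173,-0.096,-0.074,-0.384,-0.233,1],[-0.321,-0.173,-0.096,-0.074,-0.384,-0.233,1],[-0.321,-0.173,-0.096,-0.074,-0.384,-0.233,1],[-0.321,-0.173,-0.096,-0.074,-0.384,-0.233,1],[-0.321,-0.173,-0.096,-0.074,-0.384,-0.233,1]]'
python3 - <<'E'
from station import status,camera
import cv2,numpy as np
c=camera("wrist"); cv2.imwrite("pics/w1.png",c["image"][:,:,::-1]); np.savez("pics/w1.npz",**c)
print(status.get_obs())
E
```

```text
time_s: 1.35
ee_pos: [0.4368, 0.2329, 0.3009]
eef_rot: [-3.141, 0.61, -3.139]
force: [0.6, 0.9, -0.3]
grip_width: 0.0937
{'time_s': 1.4, 'qpos': array([ 0.58968796, -0.16660819,  1.90917263, -0.4122559 ,  0.91506346,
       -0.81060714]), 'joint_vel': array([-0.0022528 , -0.00090585, -0.0004204 ,  0.00256409, -0.00362658,
       -0.00447458]), 'tau': array([-2.41699331e-01, -2.74206769e+01, -3.74083114e+01, -8.30216389e-01,
       -1.05326179e+00,  9.29842063e-03]), 'ee_pos': array([0.43682524, 0.23290629, 0.30089163]), 'eef_rot': array([-3.14138704,  0.60985754, -3.13928049]), 'force': array([-0.1838964 ,  0.11228654,  0.63886562]), 'moment': array([0.06048573, 0.28662372, 0.00429879]), 'grip_width': 0.09349602534565113}
```

View pics/w1.png

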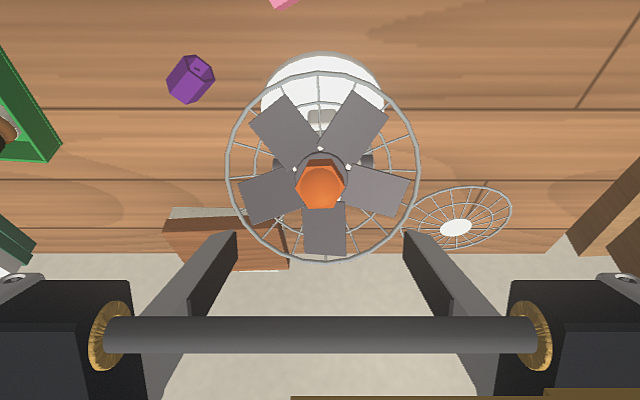

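```bash
python3 - <<'E'
import cv2
t=cv2.imread("pics/w1.png")
cv2.imwrite("pics/cw1.png",cv2.resize(t[135:235,260:380],None,fx=6,fy=6,interpolation=cv2.INTER_CUBIC))
from h import *
c=load("w1")
m=mask(c,"orange"); b=big(m)[0]; print(b[1],b[2])
cn=max(cv2.findContours(b[0].astype(np.uint8),0,cv2.CHAIN_APPROX_NONE)[0],key=cv2.contourArea)
print(cv2.approxPolyDP(cn,3,True)[:,0].tolist())
for h in(0,.044,.049,.095): print(h,proj(c,FOOT+AX*h))
# triangulate centre of dome between views using rim corner
E
```

```text
[336 198   2   3   3] [336.33333333 199.        ]
[[337, 198]]
0 (array([318.90294765, 184.26438095]), np.float64(0.34690059092375936))
0.044 (array([318.85719145, 194.95721133]), np.float64(0.30439093424351893))
0.049 (array([318.85117018, 196.36433025]), np.float64(0.29956029143894614))
0.095 (array([318.78507559, 211.81006588]), np.float64(0.2551183776368766))
```

View pics/cw1.png

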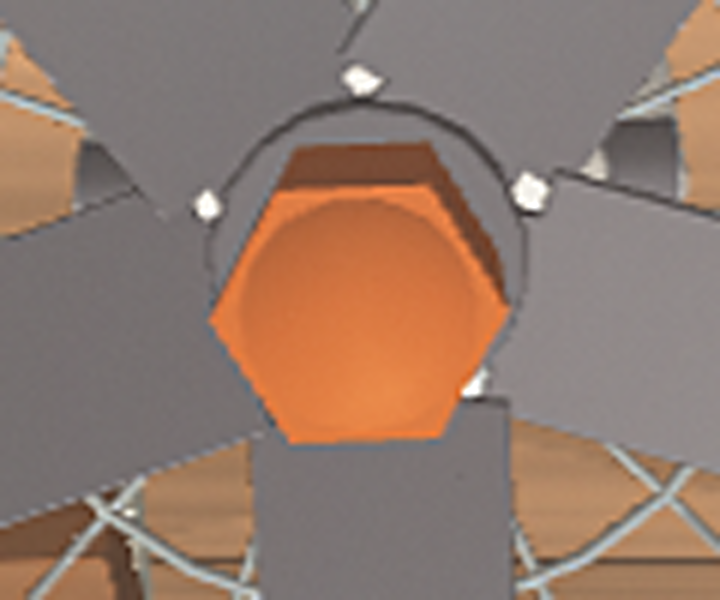

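```bash
python3 -m jog '[[0,0,0,0,0,-0.69,1],[0,0,0,0,0,-0.69,1],[0,0,0,0,0,-0.69,1],[0,0,0,0,0,-0.69,1],[0,0,0,0,0,-0.69,1],[0,0,0,0,0,-0.69,1],[0,0,0,0,0,-0.69,1],[0,0,0,0,0,-0.69,1],[0,0,0,0,0,-0.69,1],[0,0,0,0,0,-0.69,1]]'
python3 - <<'E'
from station import status,camera
import cv2,numpy as np
c=camera("wrist"); cv2.imwrite("pics/w2.png",c["image"][:,:,::-1]); np.savez("pics/w2.npz",**c)
t=c["image"][:,:,::-1]
cv2.imwrite("pics/cw2.png",cv2.resize(t[135:235,260:380],None,fx=6,fy=6,interpolation=cv2.INTER_CUBIC))
o=status.get_obs();print(o["ee_pos"],o["eef_rot"],o["qpos"])
E
```

```text
time_s: 2.4
ee_pos: [0.4365, 0.2334, 0.3008]
eef_rot: [-2.589, 0.272, -1.978]
force: [0.5, 0.8, 0.4]
grip_width: 0.0939
[0.43661857 0.23329963 0.30082399] [-2.58875104  0.27180251 -1.97853411] [ 0.59061518 -0.16647184  1.90917469 -0.41231799  0.91510421 -1.89290393]
```

View pics/w2.png

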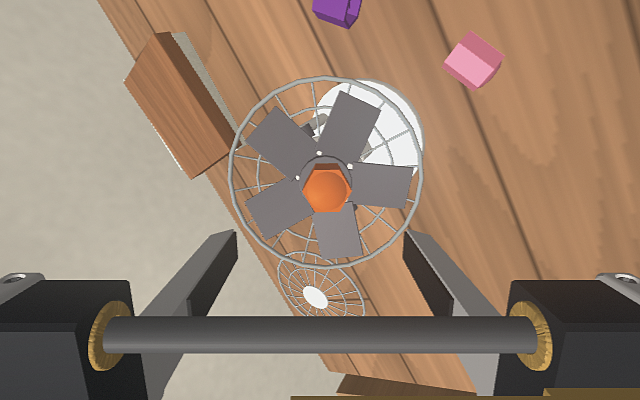

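View pics/cw2.png

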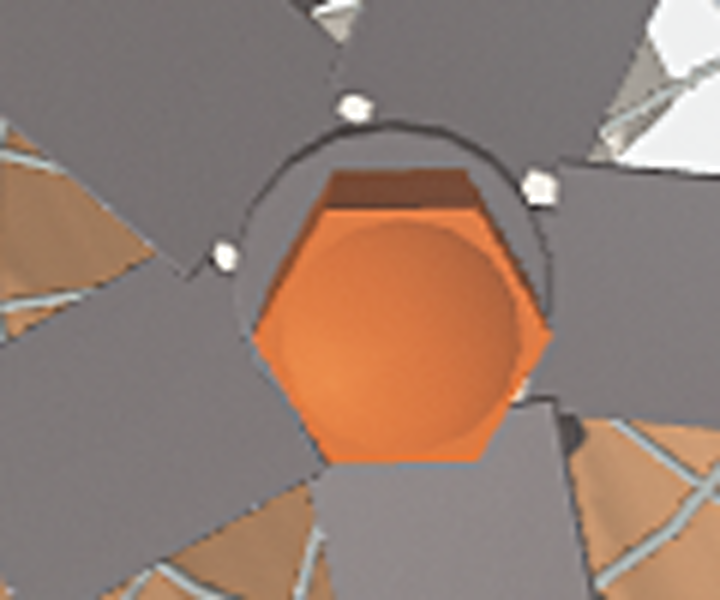

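```bash
python3 - <<'E'
from h import *
a=load("w1");b=load("w2");t=load("top0");s=load("scene0")
f=lambda p:(260+(p[0]+.5)/6-.5,135+(p[1]+.5)/6-.5)
w1={92:(508,310),152:(433,184),212:(280,190),272:(210,320),332:(290,443),32:(440,437)}
w2={152:(552,335),212:(476,208),272:(322,207),332:(253,340),32:(328,463),92:(477,462)}
X=[]
for k in w1:
    x,e=tri([ray(a,*f(w1[k])),ray(b,*f(w2[k]))]);X.append(x);print(k,x.round(4),round(e[0],4))
X=np.array(X);C=X.mean(0);print("top hex C",C, np.linalg.norm(X-C,axis=1))
n=np.linalg.svd(X-C)[2][2];n*=np.sign(n[2]);print("normal",n)
h,e=tri([ray(a,*f((367,258))),ray(b,*f((394,280)))]);print("hub",h,e)
bolt=[]
for p,q in [((361,81),(225,256)),((530,191),(355,108))]:
    x,e=tri([ray(a,*f(p)),ray(b,*f(q))]);print("bolt",x,e)
print("foot from hexC",C-.044*AX)
for c in(t,s): print(proj(c,C)[0],proj(c,C-.044*AX)[0])
E
```

```text
92 [0.4929 0.2537 0.2058] 0.0
152 [0.48   0.2425 0.1926] 0.0003
212 [0.4815 0.2204 0.1926] 0.0001
272 [0.4983 0.2099 0.2031] 0.0
332 [0.5101 0.2218 0.217 ] 0.0001
32 [0.5107 0.2441 0.2152] 0.0
top hex C [0.49558798 0.23206749 0.204369  ] [0.02178836 0.02215091 0.02176826 0.02236796 0.02179152 0.02218417]
normal [-0.61739802 -0.07483691  0.78308309]
hub [0.52345875 0.2333461  0.16632878] [np.float64(3.705304406932808e-05), np.float64(3.7053044069276575e-05)]
bolt [0.53072395 0.22515996 0.1536308 ] [np.float64(0.027579603727054064), np.float64(0.027579603727054074)]
bolt [0.6272523  0.24926584 0.03460581] [np.float64(0.026542515174719943), np.float64(0.026542515174720057)]
foot from hexC [0.5208266  0.23206749 0.16832719]
[166.8664685 197.3940014] [173.13095013 188.93215125]
[446.42498669 167.58617814] [446.68959095 186.87150297]
```

```bash
cat >> h.py <<'E'
FOOT=np.array([.522,.2325,.1695]); _l=np.radians(181.5); AX=np.array([np.sin(.6109)*np.cos(_l),np.sin(.6109)*np.sin(_l),np.cos(.6109)])
E
python3 - <<'E'
from h import *
from station import status
o=status.get_obs()
move(o,FOOT+AX*.075,tgtR(np.radians(182)))
E
```

```text
shift [0.0043 0.0037 0.0816] turn [-0.0014 -0.0086 -0.3248] deg 29.2404329583913
```

```bash
python3 -m jog '[[0.004,0.004,0.02,-0.001,-0.009,-0.325,1],[0.004,0.004,0.04,-0.001,-0.009,-0.325,1],[0.004,0.004,0.06,-0.001,-0.009,-0.325,1],[0.004,0.004,0.08,-0.001,-0.009,-0.325,1],[0.004,0.004,0.082,-0.001,-0.009,-0.325,1],[0.004,0.004,0.082,-0.001,-0.009,-0.325,1],[0.004,0.004,0.082,-0.001,-0.009,-0.325,1]]'
python3 - <<'E'
from station import status,camera
from h import *
c=camera("wrist"); cv2.imwrite("pics/w3.png",c["image"][:,:,::-1]); np.savez("pics/w3.npz",**c)
o=status.get_obs();print(o["ee_pos"],o["eef_rot"],o["qpos"])
for h in(0,.044): print(h,proj(c,FOOT+AX*h))
move(o,FOOT+AX*.010,tgtR(np.radians(182)))
E
```

```text
time_s: 3.15
ee_pos: [0.479, 0.232, 0.2314]
eef_rot: [-2.529, 0.0, -1.543]
force: [0.6, 0.5, 0.3]
grip_width: 0.0943
[0.47902209 0.23203845 0.23157416] [-2.52875700e+00  2.96769955e-05 -1.54262347e+00] [ 0.52065144 -0.02912562  1.95089153 -0.42939034  0.71179253 -2.39423113]
0 (array([320.60250742, 207.15247297]), np.float64(0.2653176732425956))
0.044 (array([320.57664901, 226.21706507]), np.float64(0.22282422680032796))
shift [0.0007 0.0005 0.0655] turn [-0.0012  0.0007 -0.0009] deg 0.1504620122482103
```

View pics/w3.png

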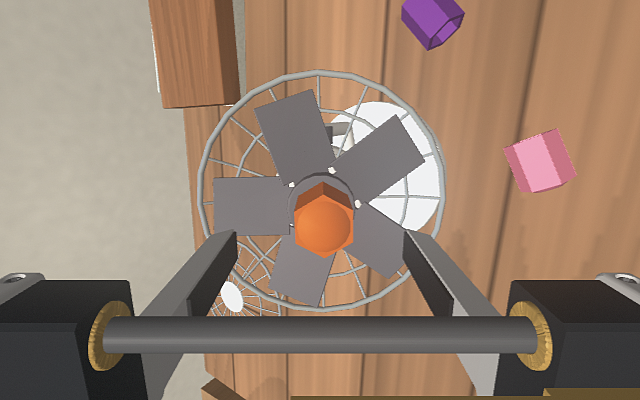

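```bash
python3 -m jog '[[0.001,0.002,0.02,0,0,0,1],[0.001,0.002,0.04,0,0,0,1],[0.001,0.002,0.055,0,0,0,1],[0.001,0.002,0.065,0,0,0,1],[0.001,0.002,0.065,0,0,0,1]]'
python3 - <<'E'
from station import status,camera
from h import *
c=camera("wrist"); cv2.imwrite("pics/w4.png",c["image"][:,:,::-1]); np.savez("pics/w4.npz",**c)
o=status.get_obs();print(o["ee_pos"],o["eef_rot"],o["qpos"],o["force"])
for h in(0,.044): print(h,proj(c,FOOT+AX*h))
E
```

```text
time_s: 3.7
ee_pos: [0.5148, 0.232, 0.1768]
eef_rot: [-2.53, -0.0, -1.543]
force: [-0.3, -0.3, 0.6]
grip_width: 0.0937
[0.51475266 0.23207916 0.17751142] [-2.52874637e+00  1.66683596e-04 -1.54302545e+00] [ 0.47891575  0.10938176  1.94418375 -0.47770271  0.57665632 -2.35474513] [1.17165388 0.66455248 0.63648726]
0 (array([317.0776729 , 239.83747728]), np.float64(0.20248937709448148))
0.044 (array([316.15169537, 275.04718815]), np.float64(0.15999289443633308))
```

View pics/w4.png

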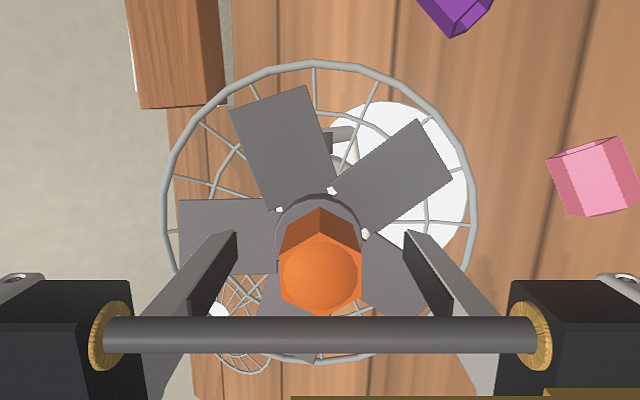

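```bash
python3 -m jog '[[0,0,0,0,0,0,-0.1],[0,0,0,0,0,0,-0.3],[0,0,0,0,0,0,-0.3],[0,0,0,0,0,0,-0.3],[0,0,0,0,0,0,-0.3],[0,0,0,0,0,0,-0.3]]' 8
python3 - <<'E'
from station import status,camera
from h import *
o=status.get_obs();print(o["ee_pos"],o["eef_rot"],o["force"],o["moment"],o["grip_width"])
R0=R.from_euler("xyz",o["eef_rot"]).as_matrix();print(R0.T@o["force"])
E
```

```text
time_s: 4.35
ee_pos: [0.5147, 0.2321, 0.1775]
eef_rot: [-2.529, 0.0, -1.543]
force: [0.1, 0.3, 0.2]
grip_width: 0.0494
[0.51470773 0.23209038 0.17753516] [-2.52874595e+00  2.06094340e-04 -1.54301405e+00] [0.08182531 0.30003405 0.20358456] [ 0.06621906  0.35266128 -0.02082717] 0.04937396719723571
[-0.29768721 -0.19079243 -0.11464317]
```

Still closing (49 mm).

```bash
python3 -m jog '[[0,0,0,0,0,0,-0.3],[0,0,0,0,0,0,-0.3],[0,0,0,0,0,0,-0.3],[0,0,0,0,0,0,-0.3]]' 10
python3 - <<'E'
from station import status,camera
from h import *
o=status.get_obs();print(o["ee_pos"],o["eef_rot"],o["force"],o["moment"],o["grip_width"])
R0=R.from_euler("xyz",o["eef_rot"]).as_matrix();print(R0.T@o["force"])
E
```

```text
time_s: 4.75
ee_pos: [0.5147, 0.2321, 0.1775]
eef_rot: [-2.529, 0.0, -1.543]
force: [-1.3, -0.4, 0.3]
grip_width: 0.0379
[0.51468961 0.23205771 0.17750537] [-2.52884775e+00  1.17760807e-04 -1.54305283e+00] [-1.2647889  -0.39002625  0.30290367] [ 0.05425298  0.42657971 -0.03886516] 0.037861725401050005
[ 0.35475532  0.86891326 -0.98117302]
```

```bash
python3 -m jog '[[0,0,0,0,0,0,-0.3],[0,0,0,0,0,0,-0.3],[0,0,-0.0004,0,0,0.07,-0.3],[0,0,-0.0008,0,0,0.14,-0.3],[0,0,-0.0012,0,0,0.21,-0.3],[0,0,-0.0016,0,0,0.28,-0.3],[0,0,-0.0019,0,0,0.34,-0.3]]' 25
python3 - <<'E'
from station import status,camera
from h import *
o=status.get_obs();print(o["ee_pos"],o["qpos"],o["force"],o["moment"],o["grip_width"])
R0=R.from_euler("xyz",o["eef_rot"]).as_matrix();print(R0.T@o["force"],R0.T@o["moment"])
E
```

```text
time_s: 5.45
ee_pos: [0.5135, 0.232, 0.1789]
eef_rot: [-2.599, 0.299, -1.998]
force: [0.5, -0.0, -1.0]
grip_width: 0.0379
[0.51354006 0.23201222 0.17891299] [ 0.48008746  0.10514088  1.94506633 -0.47589186  0.58048355 -1.81761983] [ 0.45465755 -0.02110344 -0.97475333] [ 0.08741368  0.35281924 -0.04985803] 0.03788402009217454
[0.12588293 0.14492322 1.05851483] [-0.32674955  0.1360136   0.09666141]
```

```bash
python3 -m jog '[[0,0,-0.0005,0,0,0.08,-0.3],[0,0,-0.001,0,0,0.16,-0.3],[0,0,-0.0014,0,0,0.24,-0.3],[0,0,-0.0018,0,0,0.32,-0.3],[0,0,-0.0023,0,0,0.4,-0.3],[0,0,-0.0027,0,0,0.48,-0.3],[0,0,-0.0032,0,0,0.56,-0.3],[0,0,-0.0036,0,0,0.64,-0.3],[0,0,-0.004,0,0,0.72,-0.3],[0,0,-0.0044,0,0,0.8,-0.3],[0,0,-0.0048,0,0,0.87,-0.3]]'
python3 - <<'E'
from station import status,camera
from h import *
c=camera("wrist"); cv2.imwrite("pics/w5.png",c["image"][:,:,::-1])
o=status.get_obs();print(o["ee_pos"],o["qpos"],o["force"],o["moment"],o["grip_width"])
R0=R.from_euler("xyz",o["eef_rot"]).as_matrix();print(R0.T@o["force"],R0.T@o["moment"])
E
```

```text
time_s: 6.55
ee_pos: [0.5107, 0.2322, 0.1827]
eef_rot: [2.911, 0.573, 2.762]
force: [0.1, 3.0, -1.1]
grip_width: 0.0381
[0.51071106 0.23219846 0.1828445 ] [ 0.48328851  0.09428511  1.94679393 -0.47135426  0.58946963 -0.44318674] [ 0.00349326  1.08611689 -1.27720589] [0.32012518 0.29138265 0.23108101] 0.037923432855323416
[1.03265159 0.78130585 1.06494547] [-2.81865090e-01  4.01664546e-01 -2.80345630e-04]
```

View pics/w5.png

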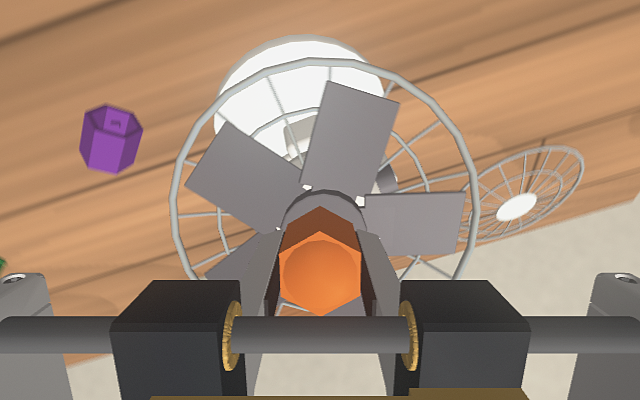

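```bash
python3 -m jog '[[0,0,-0.0005,0,0,0.08,-0.3],[0,0,-0.001,0,0,0.16,-0.3],[0,0,-0.0014,0,0,0.24,-0.3],[0,0,-0.0018,0,0,0.32,-0.3],[0,0,-0.0023,0,0,0.4,-0.3],[0,0,-0.0027,0,0,0.48,-0.3],[0,0,-0.0032,0,0,0.56,-0.3],[0,0,-0.0036,0,0,0.64,-0.3],[0,0,-0.004,0,0,0.72,-0.3],[0,0,-0.0044,0,0,0.8,-0.3],[0,0,-0.0048,0,0,0.87,-0.3]]'
python3 - <<'E'
from station import status,camera
from h import *
o=status.get_obs();print(o["ee_pos"],o["qpos"],o["grip_width"])
R0=R.from_euler("xyz",o["eef_rot"]).as_matrix();print(R0.T@o["force"],R0.T@o["moment"])
E
python3 -m jog '[[0,0,-0.0004,0,0,0.08,-0.3],[0,0,-0.0009,0,0,0.16,-0.3],[0,0,-0.0013,0,0,0.24,-0.3],[0,0,-0.0018,0,0,0.32,-0.3],[0,0,-0.0022,0,0,0.4,-0.3],[0,0,-0.0025,0,0,0.46,-0.3],[0,0,-0.0028,0,0,0.5,-0.3]]'
python3 - <<'E'
from station import status,camera
from h import *
o=status.get_obs();print(o["ee_pos"],o["qpos"],o["grip_width"])
R0=R.from_euler("xyz",o["eef_rot"]).as_matrix();print(R0.T@o["force"],R0.T@o["moment"])
E
```

```text
time_s: 7.7
ee_pos: [0.5081, 0.2331, 0.1871]
eef_rot: [2.533, -0.085, 1.482]
force: [2.2, 6.8, -0.7]
grip_width: 0.0377
[0.50812096 0.23306058 0.18706503] [ 0.48710877  0.08368494  1.94784694 -0.46667748  0.5973253   0.92264867] 0.03769137304674798
[6.90817529 0.56992277 1.98518663] [ 0.32674784  1.33162    -0.08398578]
time_s: 8.4
ee_pos: [0.5067, 0.2332, 0.1896]
eef_rot: [2.745, -0.482, 0.768]
force: [1.3, 1.4, 0.1]
grip_width: 0.038
[0.5067069  0.23316716 0.18958198] [ 0.48882133  0.07739504  1.94838443 -0.4643878   0.60241348  1.70746747] 0.0380096633492435
[ 1.75147096 -0.43968796  0.63871675] [0.35484988 0.06466108 0.00646958]
```

```bash
python3 -m jog '[[0,0,-0.001,0,0,0,-0.3],[0,0,-0.002,0,0,0,-0.3],[0,0,-0.003,0,0,0,-0.3],[0,0,-0.004,0,0,0,-0.3]]'
python3 -m jog '[[0,0,-0.005,0,0,0,-0.3],[0,0,-0.01,0,0,0,-0.3],[0,0,-0.015,0,0,0,-0.3],[0,0,-0.02,0,0,0,-0.3]]'
python3 - <<'E'
from station import status,camera
from h import *
o=status.get_obs();print(o["ee_pos"],o["grip_width"])
R0=R.from_euler("xyz",o["eef_rot"]).as_matrix();print(R0.T@o["force"],R0.T@o["moment"])
E
```

```text
time_s: 8.8
ee_pos: [0.5044, 0.2331, 0.193]
eef_rot: [2.744, -0.482, 0.769]
force: [1.4, 0.7, -0.4]
grip_width: 0.038
time_s: 9.2
ee_pos: [0.4924, 0.2326, 0.2097]
eef_rot: [2.744, -0.481, 0.769]
force: [0.4, 0.5, -1.1]
grip_width: 0.0381
[0.49243744 0.2326189  0.20965518] 0.038092743734997124
[ 0.00184014 -0.59118702  1.15310997] [ 0.30519937 -0.36274349 -0.07553426]
```

No resistance; pull on, then look from the side.

```bash
python3 -m jog '[[0,0,-0.01,0,0,0,-0.3],[0,0,-0.02,0,0,0,-0.3],[0,0,-0.03,0,0,0,-0.3],[0,0,-0.04,0,0,0,-0.3],[0,0,-0.06,0,0,0,-0.3],[0,0,-0.09,0,0,0,-0.3],[0,0,-0.09,0,0,0,-0.3]]'
python3 - <<'E'
from station import status,camera
from h import *
o=status.get_obs();print(o["ee_pos"],o["qpos"],o["grip_width"])
for n in("scene","top"):
    c=camera(n); cv2.imwrite(f"pics/{n}1.png",c["image"][:,:,::-1]);np.savez(f"pics/{n}1.npz",**c)
E
```

```text
time_s: 9.9
ee_pos: [0.4401, 0.2315, 0.2868]
eef_rot: [2.743, -0.487, 0.771]
force: [0.2, 0.2, -0.2]
grip_width: 0.038
[0.44009529 0.23150379 0.28676296] [ 0.5714008  -0.16364992  1.94260173 -0.40217585  0.85423436  1.65918989] 0.03799255154485839
```

View pics/scene1.png

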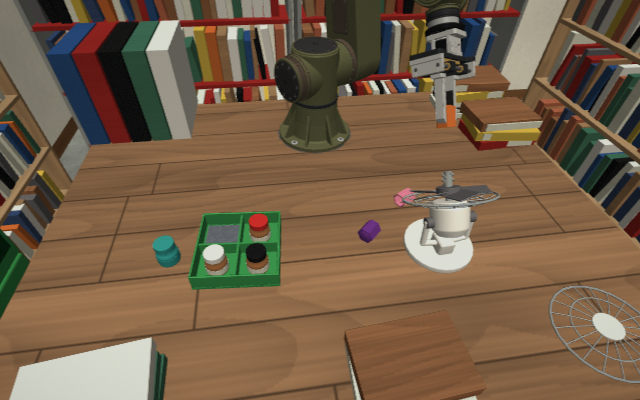

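View pics/top1.png

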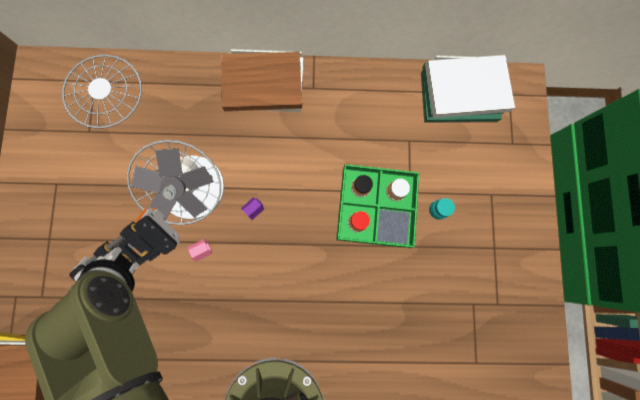

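```bash
python3 - <<'E'
from h import *
t=load("top0");s=load("scene0")
out={}
for n,c,roi in(("top",t,(200,250,372,416)),("scene",s,(215,255,195,250))):
    h=cv2.cvtColor(c["image"],cv2.COLOR_RGB2HSV); m=cv2.inRange(h,(0,0,50),(180,70,170)); z=np.zeros_like(m); r=roi; z[r[0]:r[1],r[2]:r[3]]=m[r[0]:r[1],r[2]:r[3]]
    z=cv2.morphologyEx(z,cv2.MORPH_CLOSE,np.ones((5,5)));b=big(z)[0];ys,xs=np.nonzero(b[0]);cn=max(cv2.findContours(b[0].astype(np.uint8),0,cv2.CHAIN_APPROX_NONE)[0],key=cv2.contourArea)
    q=cv2.approxPolyDP(cn,4,True)[:,0];print(n,b[1],b[2],q.tolist()); out[n]=b[2]
    W=np.array([onz(c,u,v,.008) for u,v in q]);print(W.round(4)); print("c",onz(c,*b[2],.008))
print(tri([ray(t,*out["top"]),ray(s,*out["scene"])]))
im=np.hstack([cv2.resize(t["image"][155:255,330:430,::-1],None,fx=4,fy=4,interpolation=2),cv2.resize(s["image"][200:300,180:280,::-1],None,fx=4,fy=4,interpolation=2)]);cv2.imwrite("pics/crate.png",im)
E
```

```text
top [378 210  31  34 930] [393.00322581 226.48172043] [[380, 210], [378, 240], [406, 243], [408, 213]]
[[ 0.5066 -0.2642  0.008 ]
 [ 0.427  -0.2582  0.008 ]
 [ 0.4206 -0.3322  0.008 ]
 [ 0.5003 -0.3392  0.008 ]]
c [ 0.46341714 -0.29841811  0.008     ]
scene [206 225  33  21 539] [222.36920223 233.69944341] [[209, 226], [209, 245], [237, 240], [238, 225]]
[[ 0.4205 -0.3339  0.008 ]
 [ 0.4852 -0.3295  0.008 ]
 [ 0.4779 -0.2614  0.008 ]
 [ 0.4267 -0.2595  0.008 ]]
c [ 0.45191202 -0.29848345  0.008     ]
(array([ 0.46229128, -0.29600912,  0.01937864]), [np.float64(0.0001894850939035453), np.float64(0.0001894850939034812)])
```

View pics/crate.png

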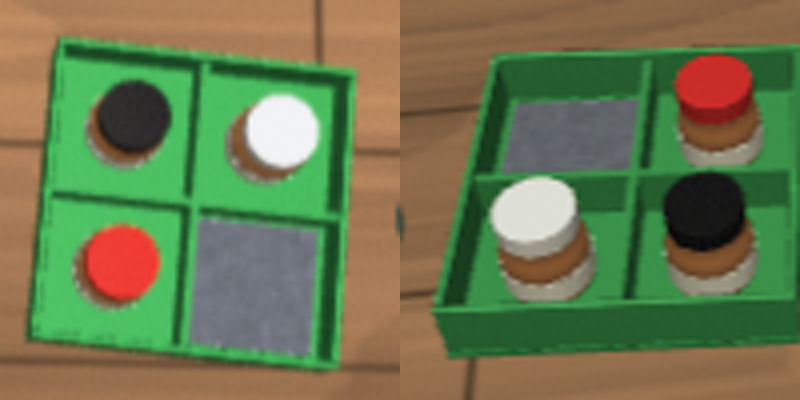

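```bash
python3 - <<'E'
from h import *
t=load("top0");s=load("scene0")
W=np.array([onz(t,330+x/4,155+y/4,.045) for x,y in((62,38),(355,72),(340,368),(28,340))]);print(W.round(4))
print(np.linalg.norm(W-np.roll(W,-1,0),axis=1))
C=W.mean(0);
u=((W[0]+W[1])-(W[2]+W[3]));v=(W[0]+W[3])-(W[1]+W[2]);print("C",C,np.degrees(np.arctan2(u[1],u[0])),np.degrees(np.arctan2(v[1],v[0])))
u/=np.linalg.norm(u);v/=np.linalg.norm(v);print("cell",C-.047*u-.047*v)
# divider cross: tri
print("cross",tri([ray(t,330+191/4,155+205/4),ray(s,180+(638-400)/4,200+175/4)]))
W=np.array([onz(s,180+x/4,200+y/4,.045) for x,y in((33,310),(95,55))]);print(W)
E
```

```text
[[ 0.6192 -0.1674  0.045 ]
 [ 0.6015 -0.3598  0.045 ]
 [ 0.4089 -0.3453  0.045 ]
 [ 0.4224 -0.147   0.045 ]]
[0.19319523 0.19318588 0.1987642  0.19782151]
C [ 0.51299463 -0.25489878  0.045     ] -5.113424955311397 85.43641302066823
cell [ 0.46244211 -0.29756078  0.045     ]
cross (array([ 0.51273428, -0.25243007,  0.0336766 ]), [np.float64(0.0009282950587109242), np.float64(0.0009282950587107773)])
[[ 0.6030948  -0.35850987  0.045     ]
 [ 0.41113904 -0.34067941  0.045     ]]
```

```bash
cat >> h.py <<'E'
def downR(az): 
    y=np.array([np.cos(az),np.sin(az),0]);z=np.array([0,0,-1.]);return np.c_[np.cross(y,z),y,z]
PAD=np.array([.463,-.298])
E
python3 - <<'E'
from h import *
from station import status
o=status.get_obs()
for az in(-95,-5,85): move(o,[*PAD,.22],downR(np.radians(az)))
E
```

```text
shift [-0.3413  0.4062  0.0543] turn [ 0.1021 -0.3876  0.4669] deg 55.38288804923596
shift [-0.3413  0.4062  0.0543] turn [ 0.3476 -0.2026 -0.5007] deg 57.808289133209065
shift [-0.3413  0.4062  0.0543] turn [ 0.4821  0.127  -1.4583] deg 138.7094348763429
```

```bash
python3 -m jog '[[-0.034,0.041,0.005,0.009,-0.035,0.042,-0.3],[-0.068,0.081,0.01,0.018,-0.07,0.085,-0.3],[-0.1,0.12,0.016,0.03,-0.114,0.137,-0.3],[-0.13,0.155,0.02,0.039,-0.148,0.178,-0.3],[-0.16,0.19,0.025,0.048,-0.182,0.219,-0.3],[-0.19,0.226,0.03,0.057,-0.216,0.26,-0.3],[-0.22,0.262,0.035,0.066,-0.25,0.3,-0.3],[-0.25,0.298,0.04,0.075,-0.284,0.342,-0.3],[-0.28,0.333,0.045,0.084,-0.318,0.383,-0.3],[-0.31,0.369,0.05,0.093,-0.352,0.424,-0.3],[-0.33,0.393,0.053,0.1,-0.375,0.452,-0.3],[-0.341,0.406,0.054,0.102,-0.388,0.467,-0.3],[-0.341,0.406,0.054,0.102,-0.388,0.467,-0.3],[-0.341,0.406,0.054,0.102,-0.388,0.467,-0.3],[-0.341,0.406,0.054,0.102,-0.388,0.467,-0.3]]'
python3 - <<'E'
from station import status,camera
from h import *
for n in("scene","top","wrist"):
    c=camera(n); cv2.imwrite(f"pics/{n}2.png",c["image"][:,:,::-1]);np.savez(f"pics/{n}2.npz",**c)
o=status.get_obs();print(o["time_s"],o["ee_pos"],o["eef_rot"],o["qpos"],o["grip_width"],o["force"])
move(o,[*PAD,.1],downR(np.radians(-95)))
E
```

```text
time_s: 11.5
ee_pos: [0.4629, -0.2969, 0.22]
eef_rot: [3.141, 0.0, -0.087]
force: [0.0, 0.8, -0.2]
grip_width: 0.038
11.65 [ 0.46297308 -0.29698797  0.22062295] [ 3.14096976e+00 -1.68787486e-04 -8.65185689e-02] [-6.36733722e-01  2.88311457e-01  1.50029166e+00 -4.53469065e-04
  1.35251999e+00  1.02067932e+00] 0.03797775943944242 [ 0.42555492 -0.49783331 -0.60297966]
shift [1.000e-04 9.000e-04 1.206e-01] turn [ 0.0004 -0.0001  0.0005] deg 0.056596913127434
```

View pics/scene2.png

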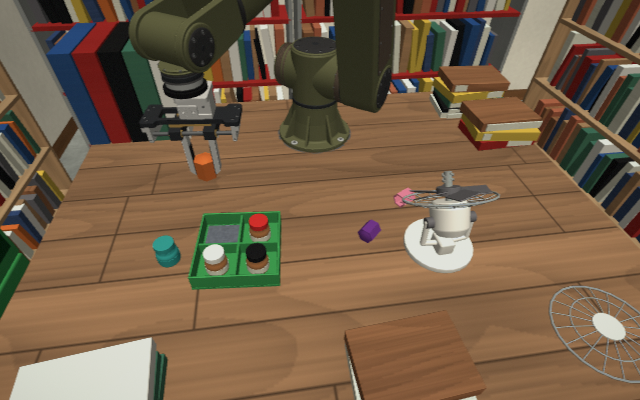

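View pics/wrist2.png

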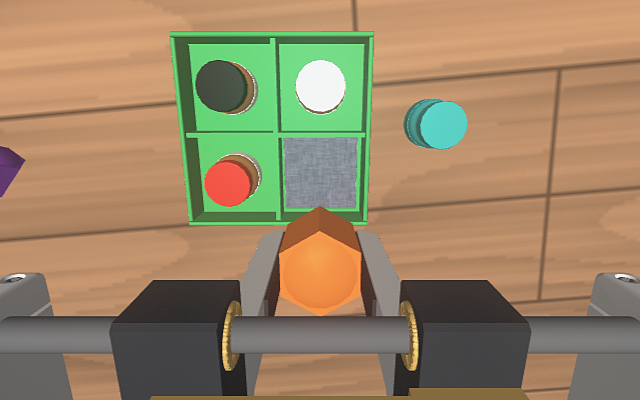

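```bash
python3 - <<'E'
from h import *
w=load("wrist2");s=load("scene2");t=load("top0")
h=cv2.cvtColor(w["image"],cv2.COLOR_RGB2HSV);m=cv2.inRange(h,(0,0,50),(180,70,170));z=np.zeros_like(m);z[130:215,278:365]=m[130:215,278:365]
z=cv2.morphologyEx(z,cv2.MORPH_CLOSE,np.ones((5,5)));b=big(z)[0];cn=max(cv2.findContours(b[0].astype(np.uint8),0,2)[0],key=cv2.contourArea)
r=cv2.minAreaRect(cn);print(b[1],b[2],r);W=np.array([onz(w,u,v,.008) for u,v in cv2.approxPolyDP(cn,5,True)[:,0]]);print(W.round(4),onz(w,*b[2],.008))
print("rim",[onz(w,*p,.045).round(4) for p in((171,32),(374,32),(368,223),(190,223))])
# pad top height: wrist vs top view, corners
for a,c in(((285,209),(378,240)),((357,209),(406,243)),((358,138),(408,213))): print(tri([ray(w,*a),ray(t,*c)]))
for d in(0,-.005,-.01,-.015): print(d,proj(s,[.463,-.297,.2206+d])[0],proj(s,[.463+.019,-.297,.2206+d])[0])
cv2.imwrite("pics/cs2.png",cv2.resize(s["image"][130:190,160:240,::-1],None,fx=9,fy=9,interpolation=2))
E
```

```text
[ 284  138   73   70 4984] [320.17195024 172.12580257] ((320.0, 172.5), (69.0, 72.0), 90.0)
[[ 0.5083 -0.2609  0.008 ]
 [ 0.4268 -0.2541  0.008 ]
 [ 0.4198 -0.3354  0.008 ]
 [ 0.5013 -0.3426  0.008 ]] [ 0.46555575 -0.29856821  0.008     ]
rim [array([ 0.6198, -0.1687,  0.045 ]), array([ 0.6032, -0.3619,  0.045 ]), array([ 0.4113, -0.3467,  0.045 ]), array([ 0.4281, -0.1515,  0.045 ])]
(array([ 0.42699468, -0.25504592,  0.01989658]), [np.float64(0.0012098644336414387), np.float64(0.0012098644336414881)])
(array([ 0.41908017, -0.33540994,  0.00904532]), [np.float64(0.0037016713164508335), np.float64(0.0037016713164509324)])
(array([ 0.50102012, -0.34461635, -0.00596941]), [np.float64(0.0020460949858932148), np.float64(0.002046094985893133)])
0 [206.27257737 171.40173744] [205.59485745 177.10704187]
-0.005 [206.73298384 173.22922735] [206.06657332 178.94115884]
-0.01 [207.18928554 175.04042425] [206.53400885 180.75863307]
-0.015 [207.64153714 176.83554506] [206.99722204 182.55969007]
```

View pics/cs2.png

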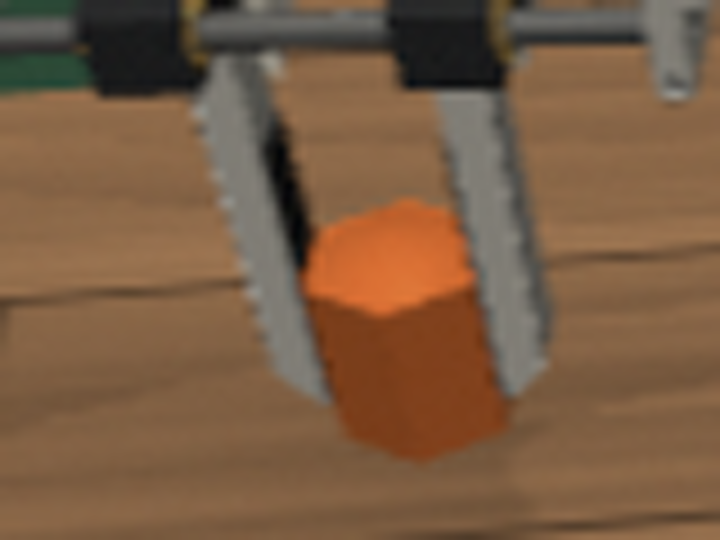

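```bash
python3 -m jog '[[0.001,0.001,0.03,0,0,0,-0.3],[0.001,0.001,0.06,0,0,0,-0.3],[0.001,0.001,0.09,0,0,0,-0.3],[0.001,0.001,0.12,0,0,0,-0.3],[0.001,0.001,0.145,0,0,0,-0.3],[0.001,0.001,0.165,0,0,0,-0.3],[0.001,0.001,0.18,0,0,0,-0.3],[0.001,0.001,0.19,0,0,0,-0.3],[0.001,0.001,0.193,0,0,0,-0.3],[0.001,0.001,0.193,0,0,0,-0.3]]'
python3 - <<'E'
from station import status,camera
from h import *
for n in("scene","wrist"):
    c=camera(n); cv2.imwrite(f"pics/{n}3.png",c["image"][:,:,::-1]);np.savez(f"pics/{n}3.npz",**c)
o=status.get_obs();print(o["ee_pos"],o["force"],o["moment"],o["grip_width"])
E
```

```text
time_s: 12.65
ee_pos: [0.4641, -0.2981, 0.0279]
eef_rot: [3.141, -0.0, -0.086]
force: [-0.5, 0.3, -0.5]
grip_width: 0.0377
[ 0.46433731 -0.29839683  0.02848222] [ 0.46592698 -0.04754309 -0.56115686] [0.02187764 0.18147233 0.00911065] 0.037561888805975115
```

View pics/scene3.png

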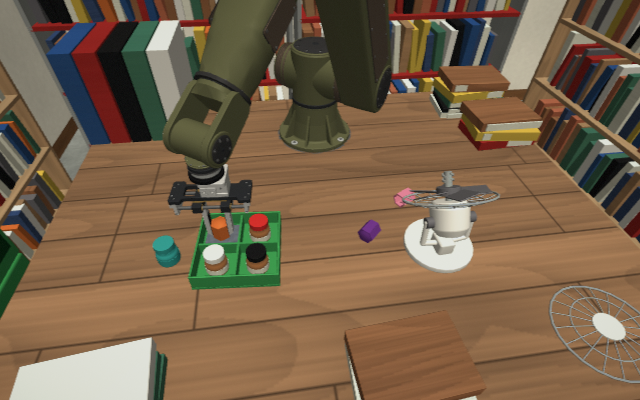

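View pics/wrist3.png

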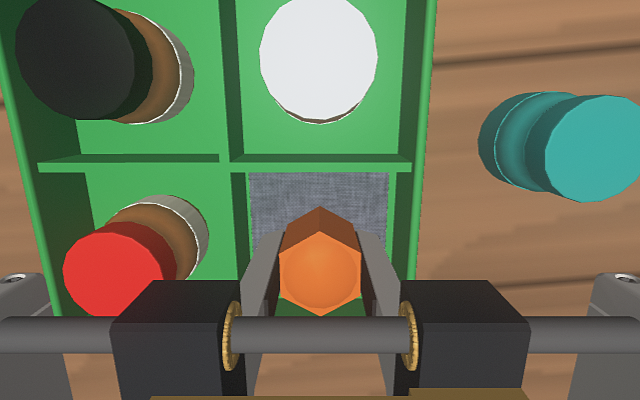

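In the cell, centred (nut at 320,268 in the wrist view). Underside about 10 mm above the felt; lower slowly and watch the force.

```bash
python3 -m jog '[[0,0,0.002,0,0,0,-0.3],[0,0,0.004,0,0,0,-0.3],[0,0,0.006,0,0,0,-0.3],[0,0,0.008,0,0,0,-0.3],[0,0,0.008,0,0,0,-0.3]]'
python3 -m jog '[[0,0,0.001,0,0,0,-0.3],[0,0,0.001,0,0,0,-0.3]]'
python3 -m jog '[[0,0,0.001,0,0,0,-0.3],[0,0,0.001,0,0,0,-0.3]]'
```

```text
time_s: 13.25
ee_pos: [0.4642, -0.2983, 0.0201]
eef_rot: [3.141, -0.001, -0.086]
force: [0.6, 0.3, 0.3]
grip_width: 0.0377
time_s: 13.45
ee_pos: [0.4641, -0.2983, 0.019]
eef_rot: [3.141, -0.001, -0.086]
force: [-0.1, -0.3, -1.2]
grip_width: 0.0382
time_s: 13.65
ee_pos: [0.4642, -0.2983, 0.0181]
eef_rot: [3.141, -0.001, -0.086]
force: [-0.9, 0.0, 0.9]
grip_width: 0.038
```

```bash
python3 -m jog '[[0,0,0.001,0,0,0,-0.3],[0,0,0.001,0,0,0,-0.3]]'
python3 -m jog '[[0,0,0.001,0,0,0,-0.3],[0,0,0.001,0,0,0,-0.3]]'
```

```text
time_s: 13.85
ee_pos: [0.4643, -0.2984, 0.018]
eef_rot: [3.14, -0.001, -0.086]
force: [-5.9, 2.7, 13.0]
grip_width: 0.0378
time_s: 14.05
ee_pos: [0.4643, -0.2984, 0.0181]
eef_rot: [3.14, -0.001, -0.086]
force: [-6.1, 4.0, 14.8]
grip_width: 0.0379
```

```bash
python3 -m jog '[[0,0,0,0,0,0,0.1],[0,0,0,0,0,0,0.1],[0,0,0,0,0,0,0.1],[0,0,0,0,0,0,0.1],[0,0,0,0,0,0,0.1]]'
python3 -m jog '[[0,0,-0.005,0,0,0,0.1],[0,0,-0.015,0,0,0,0.1],[0,0,-0.035,0,0,0,0.1],[0,0,-0.06,0,0,0,0.1],[0,0,-0.1,0,0,0,0.1],[0,0,-0.14,0,0,0,0.1],[0,0,-0.18,0,0,0,0.1],[0,0,-0.18,0,0,0,0.1],[0,0,-0.18,0,0,0,0.1]]'
python3 - <<'E'
from station import status,camera
from h import *
for n in("scene","wrist"):
    c=camera(n); cv2.imwrite(f"pics/{n}4.png",c["image"][:,:,::-1]);np.savez(f"pics/{n}4.npz",**c)
o=status.get_obs();print(o["time_s"],o["ee_pos"],o["force"],o["grip_width"])
E
```

```text
time_s: 14.55
ee_pos: [0.4642, -0.2984, 0.0179]
eef_rot: [3.14, -0.001, -0.086]
force: [0.5, 0.2, 0.5]
grip_width: 0.0518
time_s: 15.45
ee_pos: [0.4642, -0.2982, 0.1989]
eef_rot: [3.139, -0.003, -0.086]
force: [-0.0, -0.5, -0.4]
grip_width: 0.0515
15.55 [ 0.4636317  -0.29780567  0.19694002] [ 0.08426401 -0.63634879  0.50440885] 0.051539636527481295
```

View pics/scene4.png

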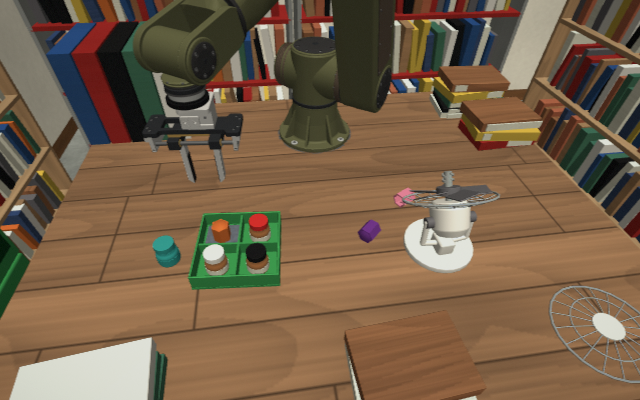

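View pics/wrist4.png

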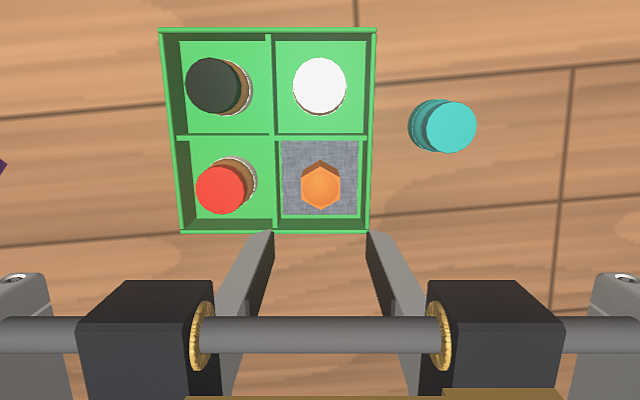

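```bash
python3 - <<'E'
from h import *
from station import ctrl
a=load("scene0");b=load("scene4");w=load("wrist4")
d=np.abs(a["image"][210:290,185:285].astype(int)-b["image"][210:290,185:285]).max(2)>40
ys,xs=np.nonzero(d);print("changed px box",xs.min()+185,xs.max()+185,ys.min()+210,ys.max()+210,len(xs))
print("nut top centre",onz(w,320,186,.052))
ctrl.hand_in()
E
```

```text
changed px box 211 230 219 242 372
nut top centre [ 0.46503948 -0.29925165  0.052     ]
the job is handed in; nothing more can be done
```

I unscrewed the orange nut about 233° clockwise in one grip, lifting it with the thread, and pulled it straight off along the spindle axis. I then stood it open end down on the felt pad, let it go and raised the arm clear, and handed the job in at about 15.6 s of the 64 s allowed.

- **Forces:** the readings I took while unscrewing stayed under about 8 N. Setting the nut down peaked at about 17 N, when I lowered one step past first contact.
- **Nut position:** the last wrist picture puts the nut's centre at (0.465, -0.299), about 2 mm from where I measured the pad's centre (0.464, -0.298). It stands upright in that picture.
- **Jars:** comparing the scene camera before and after, the only part of the crate that changed is where the nut now stands. The jars did not move.
- **Disagreements:** my first reading of the spindle's position, made by eye from the top and scene cameras, was about 7 mm off from the wrist camera's. I used a value close to the wrist camera's, and it proved right on closing the grip. Heights of the pad from the top, scene and wrist views scattered by about 1 cm, so I used the stated 8 mm. The set-down contact, at a tool height of 18 mm, agreed with that.

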